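# Open the glaze-dust extractor's filter cover

## Task

Switch the dust extractor off first: slide the black shutter fully open, press the red stop button under it all the way down, and slide the shutter fully shut again. Then squeeze the two orange snap tabs together to free the white filter cover, take it off, and lay it flat on the plywood board, tabs up, no part of it hanging over the board's edges, setting it down rather than dropping it. Leave the glaze tub, the pot and the brush where they are.

Things in the scene. Friction and masses are not known exactly. Their poses are not given: they have to be found in the camera images.
- unit: Dust extractor, fixed. Origin: on the table under the middle of its grey filter part; x from its low front, which faces away from the robot, to its back; z up. Filter part: x -95 to 95, y -100 to 100; its face slopes up towards the back at 35 degrees, z 31 at the front to 134 at x 55, then a flat top. Blue control pod at y 100 to 220, x -95 to 95, 60 high.
- seat (a point): Point on the unit: middle of the sloping face, at (-20, 0, 82) mm in the unit's frame. Axes as the unit's (not tilted).
- lamp_edge (a point): Middle of the lower front edge of the lamp bar, at (-34, 0, 211) mm in the unit's frame, just above the tabs. The bar, 184 along y, 34 deep, 20 tall, hangs over the upper half of the cover on brackets at y +-85 that run back to posts at x 75. A vertical tool at the tabs would hit it: come and go along the sloping face's normal.
- pod_top (a point): Centre of the flat top of the blue control pod, 60 above the table. Axes as the unit's. The shutter and the button are on the pod.
- fin (a point): Centre of the yellow grip fin on the black shutter: 12 thick along the unit's x, 40 along its y, 30 tall (15 above and below this point). The shutter plate under it is 70 (x) by 76 (y) by 4, its top 84 above the table. Axes as the unit's.
- shutter (a joint): Slide of the shutter along the unit's +x, m: 0 fully shut (over the button), 0.075 fully open. Stays where left; rubs with about 1.5 N. It starts 0 to 10 mm open.
- stop_top (a point): Top centre of the red stop button, 30 across, 78 above the table, between two rails (78 apart inside, 87 above the table). The shut shutter's plate lies 2 mm above it and must be out of the way. Pressed straight down.
- stop (a joint): Travel of the stop button, m: 0 up, 0.006 fully down; its spring needs 1.5 N to start and 5 N for the full stroke, and returns it.
- cover_grip (a point): On the loose cover (about 170 g), midway between its tabs and half-way up them. Cover axes: z out of the sloping face, y across (squeeze line), x up the slope. Plate 100 (x) by 148 (y) by 5; its top is 16 below this point. A skirt 78 by 126 reaches 19 under the plate: set down flat, this point is 40 above the support. Comes off straight along z (20 mm clears the skirt; 2 mm side play).
- tab_left (a joint): Inward travel of the orange tab at the cover's +y, m: 0 at rest, 0.008 stop. Tab: 28 long in x, 5 thick, 32 tall, standing on the plate; the two outer faces are 56 apart at rest. Its barb hooks under the unit and is free beyond 0.0045; both must be free to lift the cover. Spring 3.6 N to start, 11 N at the stop.
- tab_right (a joint): The same for the tab at the cover's -y.
- board_top (a point): Centre of the top of the plywood ware board, fixed: 200 (x) by 240 (y), 15 thick. Axes: the board's x and y, z up.
- tub: White lidded glaze tub, 110 across, 90 tall; origin at the centre of its underside. Bystander.
- pot: Terracotta pot, 90 across, 75 tall; origin at the centre of its underside. Bystander.
- brush: Glaze brush lying on the table, 200 long; origin under its middle. Bystander.
- corner_0 (a point): Corner of the cover's plate at the cover's +x +y, half-way through its thickness.
- corner_1 (a point): Corner of the cover's plate at the cover's +x -y, half-way through its thickness.
- corner_2 (a point): Corner of the cover's plate at the cover's -x -y, half-way through its thickness.
- corner_3 (a point): Corner of the cover's plate at the cover's -x +y, half-way through its thickness.
Not all that is in view belongs to the job. What is shaped like the part that bears cover_grip but turquoise or yellow is not meant.

How it is judged:
On the way, in this order (a step that is already met when the one before it is completed fails the run):
1. the shutter is slid open (at least 60 mm) (value of joint shutter above 0.06 m), for 0.1 s.
2. the stop button is pressed down (at least 4.5 mm) (value of joint stop above 0.0045 m), for 0.05 s.
3. the shutter is slid shut again (to within 6 mm) (value of joint shutter below 0.006 m), for 0.2 s.
4. the cover is lifted off in the fingers, both tabs squeezed (distance between cover_grip and seat above 0.06 m and value of joint each of tab_left, tab_right above 0.004 m and contact force between the fingers and cover above 1 N), for 0.2 s.
5. the cover touches the board while still held (contact force between cover and board above 0.2 N and contact force between the fingers and cover above 1 N and z of cover_grip in the frame of board_top below 0.06 m), for 0.05 s.
At the end, for the whole second after the job is handed in: The cover lies flat on its skirt on the board, tabs up (tilt under 0.06 rad, all four corners of its plate within the board's outline to 2 mm), at rest and let go; the shutter is within 6 mm of fully shut and the button is up (x of corner_0 in the frame of board_top between -0.102 and 0.102 m and y of corner_0 in the frame of board_top between -0.122 and 0.122 m and x of corner_1 in the frame of board_top between -0.102 and 0.102 m and y of corner_1 in the frame of board_top between -0.122 and 0.122 m and x of corner_2 in the frame of board_top between -0.102 and 0.102 m and y of corner_2 in the frame of board_top between -0.122 and 0.122 m and x of corner_3 in the frame of board_top between -0.102 and 0.102 m and y of corner_3 in the frame of board_top between -0.122 and 0.122 m and z of cover_grip in the frame of board_top between 0.036 and 0.044 m and angle between cover_grip's own z axis and vertical below 0.06 rad and linear speed of cover below 0.01 m/s and value of joint shutter below 0.006 m and value of joint stop below 0.001 m); the robot touches nothing.
It fails at once if the tub, pot or brush is moved more than 30 mm (distance of any of tub, pot, brush from where it was at the start of the episode above 0.03 m).
It also fails if it takes over 72 s, if anything falls off the work surface, if the arm or the gripper's body presses on something with over 40 N, if the wrist force passes 120 N, or if a joint passes its speed limit or range.

## Robot

A 6-joint arm with a two-finger parallel gripper is mounted at the origin on the work surface. World frame = base frame: x ahead of the robot, y to its left, z up, the work surface at z = 0. Lengths are in m, angles in rad, forces in N, time in s.
With the tool pointing down it reaches from about 0.4 to 0.825 m from the base axis. Payload 7 kg.
Tool frame: the origin (TCP) lies between the finger pads; the fingertips stand 22 mm ahead of it and the grasp point (between the pads) lies 3 mm ahead of it; z points along the fingers, y is the direction in which the jaws open and shut (so a half turn about z gives the same grasp; the last joint's range is limited). The gripper opens to 88 mm and grips with 3 to 60 N. Pads are 19 mm wide; open, the fingers measure 130 mm over their backs; the gripper's body (78 mm by 193 mm) begins 47 mm behind the grasp point.
Start: joints at [1.498, 0.359, 0.012, 0, -1.224, -0.288], TCP at [0.238, 0.632, 0.249] pointing down, gripper open.
Joint ranges: [-3.07, 3.07], [-1.43, 2.12], [-1.02, 1.25], [-3.03, 1.67], [-3.05, -0], [-3.03, 3.03]. Speed limits (rad/s): [2.39, 2.39, 3.01, 3.14, 3.14, 3.14].

## Interface

Orientations are given as [roll, pitch, yaw] about the fixed x, y, z axes, in that order (R = Rz(yaw) Ry(pitch) Rx(roll)).
In Python, from station import arm, optics gives the robot as it stands. The module is installed in compiled form; this text tells all that it offers.
- The arm moves only by the tool jog_arm, never from a script. Its argument "motion" is a list that holds one entry, the list of rows, each a list of 7 numbers: the shift along the tool's x, y, z in m, then the turn, a rotation vector about the tool's x, y, z in degrees, then the finger opening in m, from 0 to 0.0876. In form: [[[x, y, z, rx, ry, rz, grip], ...]]. A call has 1 to 8 rows; each row is the pose to reach, as a shift and turn from the pose measured when the call began, along the tool's axes at that moment; what a row does not reach only later rows make up. A row lasts 1/10 s, in which the tool goes at most 50 mm and 8.59 degrees, less where a joint would pass 70% of its speed; a pose out of reach is approached as far as the arm can. A call with a gripper value outside its range is refused whole. The fingers move at their own pace and stop on an object; "newtons" is the grip in N (left out, the last holds). Time passes only in rows, so rows that repeat a pose let the fingers close. It gives the time, the measured TCP pose, the force and the opening at its end, in the units of the state.
- arm.get_state(): the state, without advancing time (a new reading comes with each control period).
- optics.grab_frame(name): name is "scene" or "side" or "wrist"; returns the picture (384x512x3 uint8, red, green, blue); there is no depth.
- optics.camera_model(name): a dict with "mtx" (3x3 intrinsics, pixels), "D" ([k1, k2, p1, p2, k3] as OpenCV has them; the pictures are not rectified), "R" (3x3) and "t" (3): a world point X has camera coordinates R X + t; the wrist camera has in their place "mount" (4x4, takes a point from camera to tool coordinates, whose origin is the TCP and whose axes are the flange's). Camera axes: x right, y down, z forward; pixel columns grow to the right and rows downward; lengths in m; the calibration is good to about 2 mm. A picture is of the moment at which its call begins: read the wrist's pose just before it. camera_model takes no time and is no camera call.
- arm.job_done(): hands the job in, once; it reports no verdict.
The state is a dict: "t": time; "q": joint angles; "qd": joint speeds; "joint_efforts": joint torques, N m; "eef_pos": TCP position; "ee_rot": TCP orientation; "force": force on the tool from outside, world axes, zero at the start; "moment": the same for the moment, N m; "width": finger opening in m.
Only numpy, scipy, OpenCV 4.12 (cv2) and the standard library are available. Lean on these libraries where they do the work, as an engineer would, in place of code of your own. Each camera call takes 0.05 s, during which the arm holds its last target.

## Working session

There is one attempt and no reset: what is moved stays moved. The work goes in short steps, Python scripts to look and compute and a tool call to move; the robot and the scene stay as the last step left them, time stands still between calls to the robot, and variables do not carry over. Pictures are saved under pics/ and viewed, and the job is handed in when it is done.

Besides the shell and the picture viewer there is one more tool, called as a command line: name --argument value ..., lists and objects as JSON in quotes. jog_arm: Moves the arm, as the interface text tells. Its arguments: {"type":"object","properties":{"motion":{"type":"array","items":{"type":"array","items":{"type":"array","items":{"type":"number"}}}},"newtons":{"type":"number"}},"required":["motion"]}

```bash
mkdir -p pics; ls; python3 - <<'E'
from station import arm, optics
import cv2, numpy as np
print(arm.get_state())
for n in ['scene','side','wrist']:
    f=optics.grab_frame(n); cv2.imwrite(f'pics/{n}0.png',f[:,:,::-1]); print(n,optics.camera_model(n))
E
```

```text
pics
{'t': 0.0, 'q': array([ 1.49808328e+00,  3.59386983e-01,  1.10713417e-02, -3.35345636e-04,
       -1.22409107e+00, -2.88088489e-01]), 'qd': array([-0.00114147,  0.00109113, -0.00088649, -0.00022506,  0.00103641,
        0.00045365]), 'joint_efforts': array([ 9.36799697e-04, -5.82712841e+01,  2.93050790e+01,  6.99706122e+00,
        7.13090019e-03, -1.48838835e-04]), 'eef_pos': array([0.23816677, 0.63111311, 0.24763069]), 'ee_rot': array([ 3.13995906e+00, -1.55328718e-04, -3.60915617e-01]), 'force': array([ 0.28969043, -0.61439594,  0.41710756]), 'moment': array([-0.03332963, -0.00472447, -0.00184205]), 'width': 0.08778323258950639}
scene {'mtx': array([[379.08776884,   0.        , 257.54593918],
       [  0.        , 379.08776884, 192.58158627],
       [  0.        ,   0.        ,   1.        ]]), 'D': array([-0.11908431,  0.        ,  0.        ,  0.        ,  0.        ]), 'R': array([[ 0.71338614,  0.70048122,  0.02015609],
       [ 0.55016705, -0.54202403, -0.63523709],
       [-0.43404657,  0.46425856, -0.77205412]]), 't': array([-0.37742051, -0.19562578,  1.73661863])}
sid
[... 346 characters left out ...]
      [ 0.06270589,  0.78458993, -0.61683597]]), 't': array([-0.54612697,  0.13280144,  1.41022382])}
wrist {'mtx': array([[326.49741028,   0.        , 253.55508816],
       [  0.        , 326.49741028, 197.51090444],
       [  0.        ,   0.        ,   1.        ]]), 'D': array([-0.07377621,  0.        ,  0.        ,  0.        ,  0.        ]), 'mount': array([[-5.83702558e-04, -9.62095120e-01, -2.72713474e-01,
         7.32833840e-02],
       [ 9.99999312e-01, -8.39172922e-04,  8.20135555e-04,
         1.48412646e-03],
       [-1.01790218e-03, -2.72712808e-01,  9.62094948e-01,
        -1.35135833e-01],
       [ 0.00000000e+00,  0.00000000e+00,  0.00000000e+00,
         1.00000000e+00]])}
```

View pics/scene0.png

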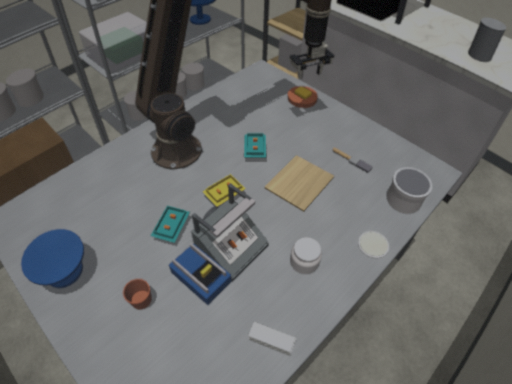

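View pics/side0.png

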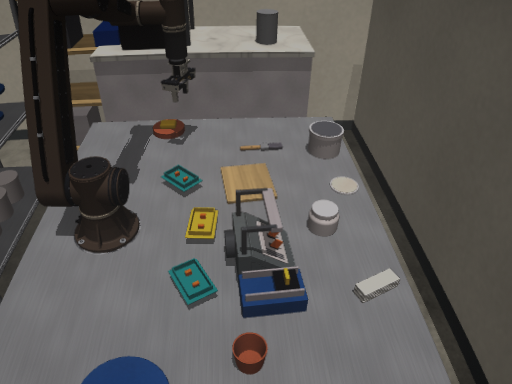

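View pics/wrist0.png

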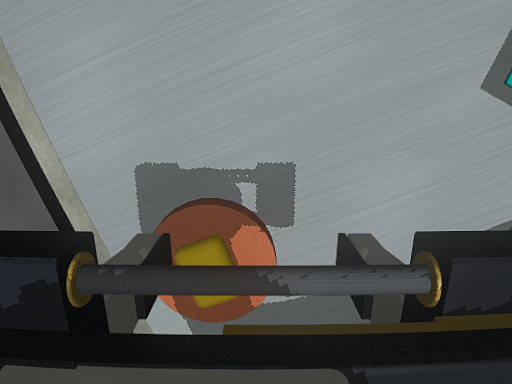

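```bash
cat > h.py <<'E'
import numpy as np, cv2
from station import arm, optics
from scipy.spatial.transform import Rotation as Ro
def Rt(name,st=None):
    m=optics.camera_model(name)
    if name!='wrist': return m['mtx'],m['D'],m['R'],m['t']
    st=st or arm.get_state()
    T=np.eye(4);T[:3,:3]=Ro.from_euler('xyz',st['ee_rot']).as_matrix();T[:3,3]=st['eef_pos']
    W=np.linalg.inv(T@m['mount']); return m['mtx'],m['D'],W[:3,:3],W[:3,3]
def ray(c,uv):
    K,D,R,t=c; p=cv2.undistortPoints(np.array([[uv]],float),K,D)[0,0]
    d=R.T@np.array([p[0],p[1],1.]); return -R.T@t, d/np.linalg.norm(d)
def onz(c,uv,z):
    o,d=ray(c,uv); return o+d*(z-o[2])/d[2]
def tri(obs):
    A=np.zeros((3,3));b=np.zeros(3);L=[]
    for c,uv in obs:
        o,d=ray(c,uv);P=np.eye(3)-np.outer(d,d);A+=P;b+=P@o;L.append((o,P))
    x=np.linalg.solve(A,b); return x,[np.linalg.norm(P@(x-o)) for o,P in L]
def proj(c,X):
    K,D,R,t=c; return cv2.projectPoints(np.array(X,float).reshape(-1,1,3),cv2.Rodrigues(R)[0],t,K,D)[0][:,0]
E
python3 - <<'E'
import cv2
a=cv2.imread('pics/scene0.png')[160:310,140:340]; cv2.imwrite('pics/sc1.png',cv2.resize(a,None,fx=4,fy=4,interpolation=2))
a=cv2.imread('pics/side0.png')[150:330,180:380]; cv2.imwrite('pics/si1.png',cv2.resize(a,None,fx=3.3,fy=3.3,interpolation=2))
E
```

```text
(no output)
```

View pics/sc1.png

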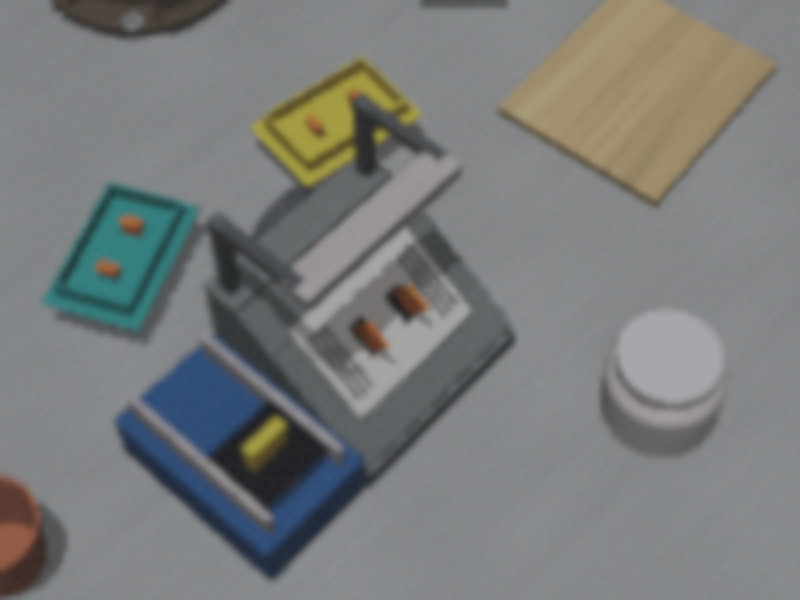

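View pics/si1.png

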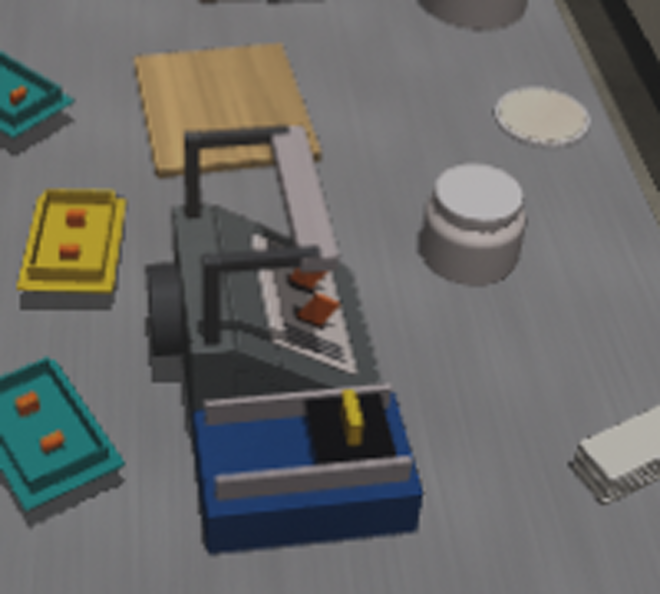

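```bash
cat > m1.py <<'E'
from h import *
S=Rt('scene');D=Rt('side')
s=lambda u,v:(140+u/4-.375,160+v/4-.375)
d=lambda u,v:(180+u/3.3-.35,150+v/3.3-.35)
for n,p in dict(bo=(118,420),fo=(272,550),fi=(363,465),bi=(208,342)).items(): print('sc pod',n,onz(S,s(*p),.06))
for n,p in dict(fo=(420,495),bo=(205,517),fi=(397,392)).items(): print('si pod',n,onz(D,d(*p),.06))
for p in [(500,110),(657,203),(777,65)]: print('sc board',onz(S,s(*p),.015))
for p in [(135,60),(285,43),(320,157),(158,173)]: print('si board',onz(D,d(*p),.015))
print('fin top ',tri([(S,s(262,443)),(D,d(351,415))]))
print('fin',onz(S,s(262,443),.098),onz(D,d(351,415),.098))
E
python3 m1.py
```

```text
sc pod bo [ 0.48755103 -0.39549456  0.06      ]
sc pod fo [ 0.67133221 -0.37916549  0.06      ]
sc pod fi [ 0.66723797 -0.27362272  0.06      ]
sc pod bi [ 0.48116925 -0.28937908  0.06      ]
si pod fo [ 0.66572455 -0.38766724  0.06      ]
si pod bo [ 0.47924125 -0.39937969  0.06      ]
si pod fi [ 0.66338447 -0.26988082  0.06      ]
sc board [0.4509732  0.12136257 0.015     ]
sc board [0.64546119 0.14542442 0.015     ]
sc board [0.61741691 0.38175771 0.015     ]
si board [0.41657398 0.35231581 0.015     ]
si board [0.61699283 0.3834393  0.015     ]
si board [0.63740412 0.13800961 0.015     ]
si board [0.4443684  0.11728641 0.015     ]
fin top  (array([ 0.61037711, -0.33185089,  0.10296764]), [np.float64(0.0013021638084394374), np.float64(0.0013021638084395723)])
fin [ 0.60911171 -0.33149664  0.098     ] [ 0.6105633  -0.32635493  0.098     ]
```

```bash
cat >> h.py <<'E'
def down(yawdeg): return Ro.from_euler('xyz',[np.pi,0,np.radians(yawdeg)])
def mv(pos,R,st=None):
    st=st or arm.get_state(); R0=Ro.from_euler('xyz',st['ee_rot'])
    sh=R0.inv().apply(np.array(pos)-st['eef_pos']); rv=np.degrees((R0.inv()*R).as_rotvec())
    print('shift',np.round(sh,4),'turn',np.round(rv,2)); return sh,rv
E
python3 -c "
from h import *
mv([0.48,0.22,0.36],down(-45)); mv([0.55,-0.31,0.33],down(-85.3))"
```

```text
shift [ 0.3714  0.2995 -0.1117] turn [ 7.000e-02 -2.000e-02  2.432e+01]
shift [ 0.6241  0.7706 -0.0811] turn [ 6.000e-02 -5.000e-02  6.462e+01]
```

jog_arm --motion '[[[0.1,0.08,-0.11,0,0,8,0.0876],[0.2,0.16,-0.11,0,0,16,0.0876],[0.3,0.24,-0.11,0,0,24,0.0876],[0.37,0.3,-0.11,0,0,24.3,0.0876],[0.37,0.3,-0.11,0,0,24.3,0.0876],[0.37,0.3,-0.11,0,0,24.3,0.0876],[0.37,0.3,-0.11,0,0,24.3,0.0876],[0.37,0.3,-0.11,0,0,24.3,0.0876]]]'

```text
t: 0.95
eef_pos: [0.4312, 0.3002, 0.3446]
ee_rot: [3.141, -0.001, -0.785]
force: [1.5, 1.1, 1.3]
width: 0.0878
```

```bash
cat > snap.py <<'E'
from h import *
import sys,pickle
n,tag=sys.argv[1:3]
st=arm.get_state(); f=optics.grab_frame(n); cv2.imwrite(f'pics/{tag}.png',f[:,:,::-1]); pickle.dump(st,open(f'pics/{tag}.pkl','wb'))
print(st['t'],st['eef_pos'],np.degrees(st['ee_rot']),st['force'],st['width'],st['q'])
E
python3 snap.py wrist w1; python3 -c "
from h import *
mv([0.55,-0.31,0.33],down(-85.3))"
```

```text
0.95 [0.43121996 0.30019348 0.344561  ] [ 1.79947216e+02 -2.96319552e-02 -4.49567685e+01] [1.53739981 1.14569805 1.3142023 ] 0.08777054686104105 [ 9.82052361e-01  6.07089180e-02 -1.53948752e-01  3.35592684e-04
 -1.35714297e+00 -1.95971224e-01]
shift [0.5109 0.3452 0.0174] turn [-0.05 -0.12 40.22]
```

View pics/w1.png

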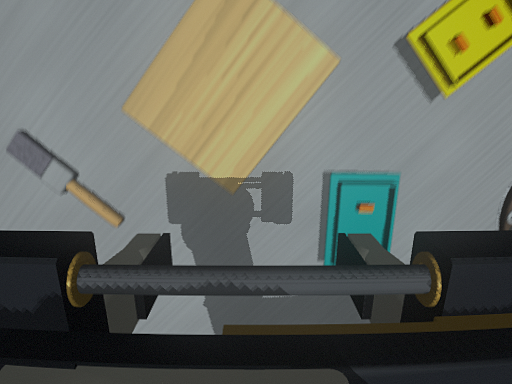

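The board shows its corners at (123,106), (235,190) and (340,62). I'll go on to the shutter.

jog_arm --motion '[[[0.1,0.07,0,0,0,8,0.0876],[0.2,0.14,0,0,0,16,0.0876],[0.3,0.21,0,0,0,24,0.0876],[0.4,0.28,0.01,0,0,32,0.0876],[0.51,0.345,0.01,0,0,40,0.0876],[0.51,0.345,0.01,0,0,40,0.0876],[0.51,0.345,0.01,0,0,40,0.0876],[0.51,0.345,0.01,0,0,40,0.0876]]]'

```text
t: 1.8
eef_pos: [0.5055, -0.0927, 0.3413]
ee_rot: [-3.14, -0.001, -1.485]
force: [1.6, 0.7, -1.1]
width: 0.0874
```

```bash
python3 -c "
from h import *
mv([0.58,-0.27,0.33],down(-85.3))"
```

```text
shift [ 0.183  -0.059   0.0117] turn [-0.11 -0.08  0.22]
```

jog_arm --motion '[[[0.09,-0.03,0,0,0,0,0.0876],[0.18,-0.06,0,0,0,0,0.0876],[0.18,-0.06,0,0,0,0,0.0876],[0.18,-0.06,0,0,0,0,0.0876],[0.18,-0.06,0,0,0,0,0.0876]]]'

```text
t: 2.3
eef_pos: [0.5815, -0.2709, 0.3391]
ee_rot: [3.14, -0.001, -1.489]
force: [-0.2, 1.0, -1.0]
width: 0.0873
```

```bash
python3 snap.py wrist w2
```

```text
2.3 [ 0.58149351 -0.27089646  0.33914024] [ 1.79910822e+02 -6.97990703e-02 -8.53092007e+01] [-0.24300301  1.04404875 -0.96705875] 0.08731730502518419 [-0.13145168  0.26333238  0.07944064  0.00154583 -1.38816806  0.21303892]
```

View pics/w2.png

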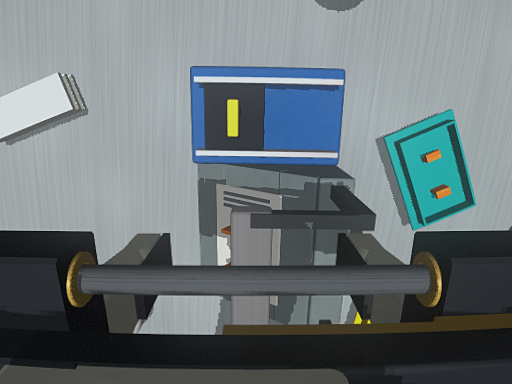

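```bash
cat > m2.py <<'E'
from h import *
import pickle
st=pickle.load(open('pics/w2.pkl','rb'));W=Rt('wrist',st)
im=cv2.imread('pics/w2.png');h=cv2.cvtColor(im,cv2.COLOR_BGR2HSV)
y=cv2.inRange(h,(20,120,120),(35,255,255))[:200];y[:,300:]=0
c=max(cv2.findContours(y,0,2)[0],key=cv2.contourArea);r=cv2.minAreaRect(c);print('fin',r)
ft=onz(W,r[0],.114);print('fin at .114',ft)
b=cv2.boxPoints(r);print(np.round([onz(W,p,.114) for p in b],4))
for p in [(192,67),(345,69.5),(339.5,164),(190.5,162)]: print('pod',p,onz(W,p,.06))
k=h[:,:,2]<60;k[:82]=0;k[152:]=0;k[:,:195]=0;k[:,280:]=0
c=max(cv2.findContours(k.astype('u1')*255,0,2)[0],key=cv2.contourArea);r=cv2.minAreaRect(c);print('plate',r, onz(W,r[0],.084),np.round([onz(W,p,.084) for p in cv2.boxPoints(r)],4))
E
python3 m2.py
```

```text
fin ((232.0, 117.5), (37.0, 10.0), 90.0)
fin at .114 [ 0.60842172 -0.33174868  0.114     ]
[[ 0.615  -0.3506  0.114 ]
 [ 0.6044 -0.3514  0.114 ]
 [ 0.6017 -0.3124  0.114 ]
 [ 0.6126 -0.3116  0.114 ]]
pod (192, 67) [ 0.66354257 -0.3855504   0.06      ]
pod (345, 69.5) [ 0.47963329 -0.39818827  0.06      ]
pod (339.5, 164) [ 0.46982895 -0.28293579  0.06      ]
pod (190.5, 162) [ 0.66114724 -0.26992191  0.06      ]
plate ((239.5, 117.5), (1.0, 31.0), 0.0) [ 0.60147632 -0.33131806  0.084     ] [[ 0.6008 -0.3134  0.084 ]
 [ 0.6033 -0.3488  0.084 ]
 [ 0.6022 -0.3489  0.084 ]
 [ 0.5996 -0.3135  0.084 ]]
```

```bash
python3 -c "
from h import *
mv([0.609,-0.331,0.112],down(-85.6))"
```

```text
shift [ 0.0639 -0.0232  0.2276] turn [ 0.07 -0.04  0.32]
```

jog_arm --motion '[[[0.04,-0.023,0.02,0,0,0.3,0.0876],[0.064,-0.023,0.07,0,0,0.3,0.0876],[0.064,-0.023,0.12,0,0,0.3,0.0876],[0.064,-0.023,0.16,0,0,0.3,0.0876],[0.064,-0.023,0.19,0,0,0.3,0.0876],[0.064,-0.023,0.21,0,0,0.3,0.0876],[0.064,-0.023,0.22,0,0,0.3,0.0876],[0.064,-0.023,0.22,0,0,0.3,0.0876]]]'

```text
t: 3.15
eef_pos: [0.6083, -0.3302, 0.1185]
ee_rot: [3.138, 0.0, -1.493]
force: [0.4, 0.2, 1.5]
width: 0.0879
```

```bash
python3 snap.py wrist w3;python3 snap.py side s3; python3 -c "
from h import *
mv([0.609,-0.331,0.112],down(-85.6))
import cv2
a=cv2.imread('pics/s3.png')[150:330,180:380]; cv2.imwrite('pics/s3c.png',cv2.resize(a,None,fx=3.3,fy=3.3,interpolation=2))"
```

```text
3.15 [ 0.60825614 -0.33017316  0.1185118 ] [ 1.79817454e+02  8.74137163e-03 -8.55405537e+01] [0.36230781 0.24301257 1.46797653] 0.08790840012926544 [-2.16090461e-01  4.84076590e-01 -1.03194956e-01  9.31468395e-04
 -9.86618585e-01  2.93407805e-01]
3.2 [ 0.609047   -0.33061196  0.12005859] [ 1.79933720e+02 -5.01447256e-02 -8.55319087e+01] [ 0.7760463  -0.77549744  0.99323408] 0.08754357748648606 [-0.21626787  0.48279074 -0.10160087  0.00140569 -0.98725843  0.29347526]
shift [-0.      0.0006  0.009 ] turn [-0.02 -0.09  0.07]
```

View pics/w3.png

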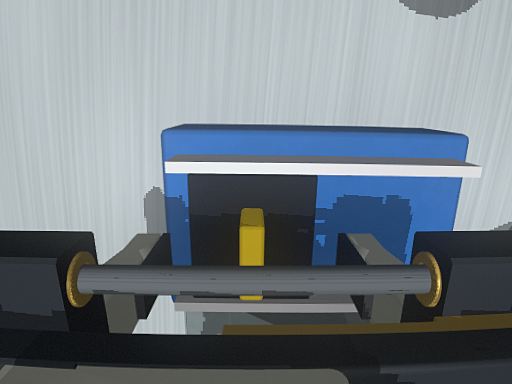

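View pics/s3c.png

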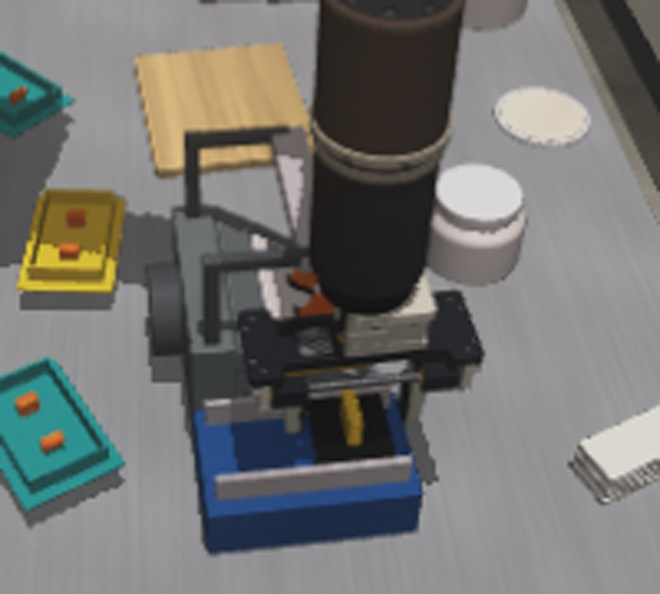

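jog_arm --motion '[[[0,0,0.008,0,0,0,0.0876],[0,0,0.008,0,0,0,0.0],[0,0,0.008,0,0,0,0.0],[0,0,0.008,0,0,0,0.0],[0,0,0.008,0,0,0,0.0],[0,0,0.008,0,0,0,0.0],[0,0,0.008,0,0,0,0.0],[0,0,0.008,0,0,0,0.0]]]' --newtons 15

```text
t: 4.05
eef_pos: [0.6096, -0.331, 0.113]
ee_rot: [-3.141, -0.002, -1.493]
force: [-0.4, -0.9, -0.1]
width: 0.0374
```

jog_arm --motion '[[[0,0,0,0,0,0,0.0],[0,0,0,0,0,0,0.0],[0,0,0,0,0,0,0.0],[0,0,0,0,0,0,0.0],[0,0,0,0,0,0,0.0]]]'

```text
t: 4.55
eef_pos: [0.6095, -0.331, 0.1129]
ee_rot: [-3.141, -0.001, -1.493]
force: [-0.5, 0.9, 0.0]
width: 0.012
```

jog_arm --motion '[[[0,0.012,0,0,0,0,0.0],[0,0.025,0,0,0,0,0.0],[0,0.038,0,0,0,0,0.0],[0,0.05,0,0,0,0,0.0],[0,0.06,0,0,0,0,0.0],[0,0.065,0,0,0,0,0.0],[0,0.065,0,0,0,0,0.0]]]'

```text
t: 5.25
eef_pos: [0.5425, -0.3355, 0.1129]
ee_rot: [3.14, -0.0, -1.494]
force: [-1.5, 4.6, 1.7]
width: 0.0116
```

jog_arm --motion '[[[0,0.004,0,0,0,0,0.0],[0,0.004,0,0,0,0,0.0]]]'

```text
t: 5.45
eef_pos: [0.5399, -0.3357, 0.113]
ee_rot: [-3.138, -0.001, -1.494]
force: [8.0, 5.1, -5.5]
width: 0.0117
```

jog_arm --motion '[[[0,-0.001,0,0,0,0,0.05],[0,-0.001,0,0,0,0,0.05],[0,-0.001,0,0,0,0,0.05],[0,-0.001,0,0,0,0,0.05],[0,-0.001,-0.03,0,0,0,0.05],[0,-0.001,-0.07,0,0,0,0.05],[0,-0.001,-0.11,0,0,0,0.05],[0,-0.001,-0.14,0,0,0,0.05]]]'

```text
t: 6.25
eef_pos: [0.5405, -0.336, 0.2559]
ee_rot: [-3.137, -0.002, -1.494]
force: [1.2, 0.8, -0.2]
width: 0.0497
```

```bash
python3 snap.py wrist w4
```

```text
6.25 [ 0.54054154 -0.33595856  0.25593211] [-1.79713111e+02 -1.20842319e-01 -8.55908184e+01] [ 1.2114495   0.81746527 -0.23732325] 0.049652736124992825 [-2.49741663e-01  2.88384816e-01 -7.24208516e-02  4.18390305e-04
 -1.20457153e+00  3.26552914e-01]
```

View pics/w4.png

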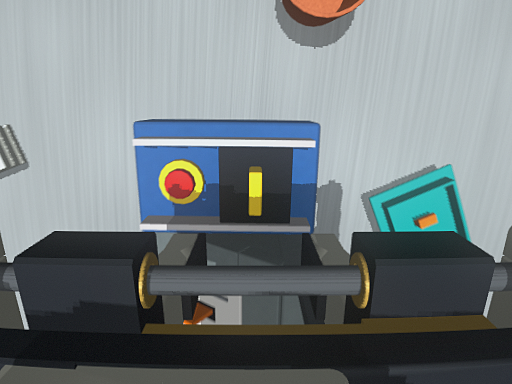

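The shutter is fully open. The red button, with its yellow ring, is at about (180,183) and the fin is at (256,190).

```bash
cat > m4.py <<'E'
from h import *
import pickle
st=pickle.load(open('pics/w4.pkl','rb'));W=Rt('wrist',st)
im=cv2.imread('pics/w4.png');h=cv2.cvtColor(im,cv2.COLOR_BGR2HSV)
m=(((h[:,:,0]<8)|(h[:,:,0]>170))&(h[:,:,1]>150)&(h[:,:,2]>80)).astype('u1');m[:140]=0;m[230:]=0
c=max(cv2.findContours(m,0,2)[0],key=cv2.contourArea);r=cv2.minAreaRect(c);print(r,onz(W,r[0],.078))
print(onz(W,(164,185),.078),onz(W,(195,185),.078))
y=cv2.inRange(h,(20,120,120),(35,255,255));y[:,:230]=0;y[:,280:]=0;y[230:]=0
c=max(cv2.findContours(y,0,2)[0],key=cv2.contourArea);x,yy,w,hh=cv2.boundingRect(c);print(x,yy,w,hh,onz(W,(x+w/2,yy+1),.114))
p=onz(W,r[0],.078);mv([p[0],p[1],.115],down(-85.6))
E
python3 m4.py
```

```text
((178.70001220703125, 183.9000244140625), (28.174455642700195, 27.280029296875), 63.43495178222656) [ 0.61440194 -0.33092306  0.078     ]
[ 0.6290732  -0.32868451  0.078     ] [ 0.59818324 -0.33103982  0.078     ]
249 172 13 44 [ 0.54008628 -0.35483942  0.114     ]
shift [-0.0014 -0.0709  0.1469] turn [-0.61 -0.34  0.05]
```

jog_arm --motion '[[[0,-0.03,0,0,0,0,0.0],[-0.001,-0.06,0.02,-0.5,0,0,0.0],[-0.001,-0.072,0.06,-0.5,0,0,0.0],[-0.001,-0.072,0.1,-0.5,0,0,0.0],[-0.001,-0.072,0.13,-0.5,0,0,0.0],[-0.001,-0.072,0.14,-0.5,0,0,0.0],[-0.001,-0.072,0.145,-0.5,0,0,0.0],[-0.001,-0.072,0.145,-0.5,0,0,0.0]]]' --newtons 10

```text
t: 7.1
eef_pos: [0.6158, -0.3316, 0.1177]
ee_rot: [-3.139, -0.006, -1.493]
force: [0.4, 0.6, 0.6]
width: 0.0005
```

```bash
python3 snap.py wrist w5
```

```text
7.1 [ 0.61584938 -0.33156932  0.11771172] [-179.85120361   -0.3712461   -85.55382697] [0.43737172 0.62223784 0.61469868] 0.000455816535996122 [-0.21322197  0.49110294 -0.09546562  0.0065781  -0.97989186  0.28717783]
```

View pics/w5.png

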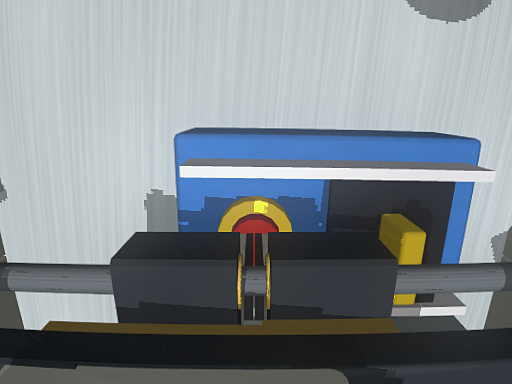

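The closed fingers are centred over the button, which shows at (255,220). Pressing now.

jog_arm --motion '[[[0,0,0.012,0,0,0,0.0],[0,0,0.018,0,0,0,0.0],[0,0,0.021,0,0,0,0.0],[0,0,0.023,0,0,0,0.0],[0,0,0.023,0,0,0,0.0]]]'

```text
t: 7.65
eef_pos: [0.6171, -0.332, 0.0982]
ee_rot: [-3.136, -0.008, -1.492]
force: [-2.4, 3.1, 13.1]
width: 0.0004
```

jog_arm --motion '[[[0,0,0.002,0,0,0,0.0],[0,0,0.002,0,0,0,0.0]]]'

```text
t: 7.85
eef_pos: [0.6172, -0.3321, 0.0982]
ee_rot: [-3.135, -0.009, -1.492]
force: [-4.3, 3.5, 13.2]
width: 0.0003
```

```bash
python3 snap.py side s6;python3 snap.py wrist w6; python3 -c "
from h import *
print(arm.get_state())
import cv2
a=cv2.imread('pics/s6.png')[200:320,200:340]; cv2.imwrite('pics/s6c.png',cv2.resize(a,None,fx=5,fy=5,interpolation=2))"
```

```text
7.85 [ 0.61715709 -0.33206547  0.09823069] [-179.62514909   -0.52633739  -85.45966732] [-4.29464143  3.48068494 13.15752806] 0.00031246065069355056 [-0.21276825  0.50910974 -0.11572765  0.00857978 -0.93706633  0.28699221]
7.9 [ 0.61716499 -0.33205075  0.09821383] [-179.62479701   -0.5241529   -85.46127101] [-2.669232    2.81545063 13.09062158] 0.0008038265473792729 [-0.21276438  0.50913393 -0.11570964  0.00853264 -0.93706528  0.28698799]
{'t': 7.95, 'q': array([-0.21273754,  0.50913491, -0.11573905,  0.00852383, -0.93707409,
        0.28696253]), 'qd': array([ 0.00025104,  0.0019998 ,  0.00107177, -0.00021232, -0.00106747,
        0.00025583]), 'joint_efforts': array([-8.22495092e-01, -5.77015579e+01,  2.36070657e+01,  5.38260341e+00,
        1.79069404e+00,  5.04969459e-03]), 'eef_pos': array([ 0.61715229, -0.33202697,  0.09820058]), 'ee_rot': array([-3.13507939, -0.00912994, -1.49158407]), 'force': array([-3.17185777,  3.68644657, 12.95863836]), 'moment': array([ 1.36856221,  1.41292856, -0.01747699]), 'width': 0.00033554217989606157}
```

View pics/s6c.png

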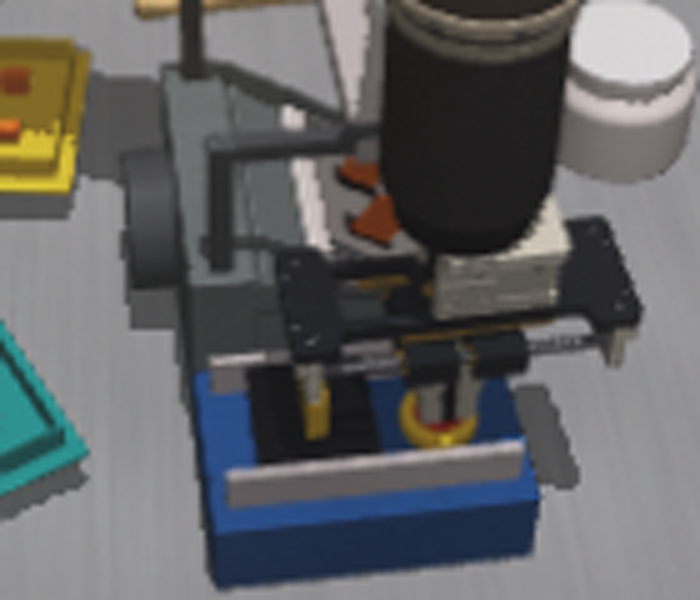

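View pics/w6.png

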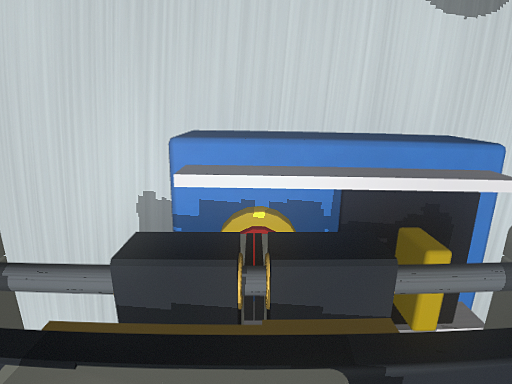

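```bash
python3 - <<'E'
from h import *
import pickle
for t in ['w5','w6']:
    st=pickle.load(open(f'pics/{t}.pkl','rb'));W=Rt('wrist',st)
    for z in (.078,.076,.074,.072,.114): print(t,z,proj(W,[(.6145,-.346,z)]))
    im=cv2.imread(f'pics/{t}.png')
    print(im[195:235,258,::-1].tolist())
    # fin top corners
    print('fin', [np.round(proj(W,[(.541+dx,-.3356-.02,.114)])[0],1) for dx in(-.006,.006)])
    cv2.imwrite(f'pics/{t}c.png',cv2.resize(im[120:330,160:490],None,fx=2.4,fy=2.4,interpolation=2))
E
```

```text
w5 0.078 [[256.55980858 216.71690592]]
w5 0.076 [[256.53569515 215.59126892]]
w5 0.074 [[256.51206813 214.48854485]]
w5 0.072 [[256.48891308 213.40804657]]
w5 0.114 [[257.09776908 241.88520963]]
[[80, 123, 166], [134, 111, 54], [132, 116, 66], [134, 120, 68], [135, 117, 65], [201, 182, 70], [248, 255, 85], [241, 246, 84], [239, 243, 79], [238, 243, 78], [239, 243, 80], [238, 242, 77], [238, 243, 77], [237, 243, 75], [238, 243, 74], [240, 245, 75], [246, 255, 74], [187, 157, 59], [172, 134, 58], [86, 42, 56], [96, 50, 55], [100, 53, 55], [98, 52, 51], [102, 50, 51], [105, 49, 49], [168, 57, 55], [165, 58, 56], [163, 54, 52], [162, 56, 53], [162, 52, 51], [164, 56, 53], [162, 54, 51], [162, 54, 50], [162, 52, 50], [160, 51, 47], [159, 49, 46], [163, 48, 44], [174, 48, 43], [52, 43, 43], [38, 42, 41]]
fin [array([428.2, 234.2]), array([403.8, 232.5])]
w6 0.078 [[259.52279607 230.21846419]]
w6 0.076 [[259.47759568 228.82505324]]
w6 0.074 [[259.43340004 227.46301233]]
w6 0.072 [[259.39017636 226.13130417]]
w6 0.114 [[260.55643536 262.19644649]]
[[77, 128, 199], [76, 126, 198], [76, 125, 197], [75, 126, 197], [76, 125, 197], [74, 125, 196], [73, 125, 195], [74, 124, 196], [75, 124, 197], [71, 124, 196], [66, 126, 213], [111, 113, 73], [132, 113, 59], [131, 114, 64], [135, 119, 65], [130, 113, 63], [155, 130, 60], [228, 222, 72], [242, 249, 83], [238, 243, 77], [238, 244, 73], [242, 248, 75], [247, 255, 75], [184, 155, 60], [187, 161, 60], [190, 164, 60], [189, 165, 61], [187, 162, 57], [188, 163, 58], [191, 166, 57], [200, 179, 56], [109, 53, 48], [94, 42, 48], [103, 48, 49], [123, 50, 48], [168, 56, 54], [167, 55, 52], [177, 54, 51], [51, 45, 46], [38, 46, 45]]
fin [array([454.6, 253.5]), array([427.3, 251.7])]
```

View pics/w5c.png

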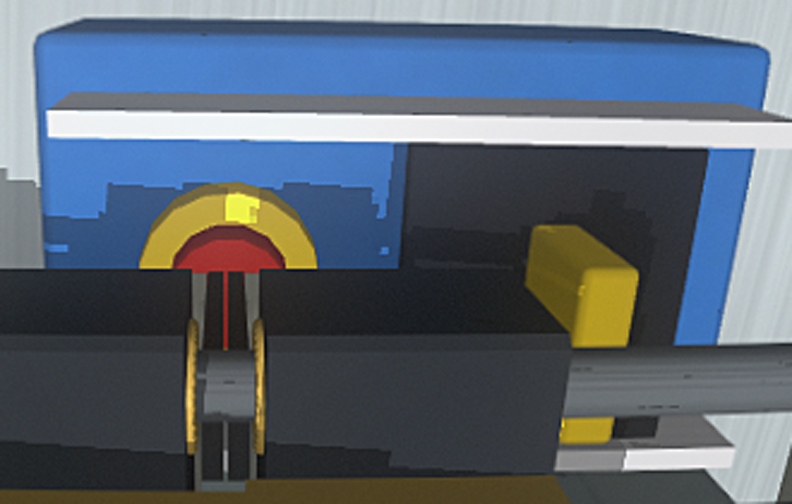

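View pics/w6c.png

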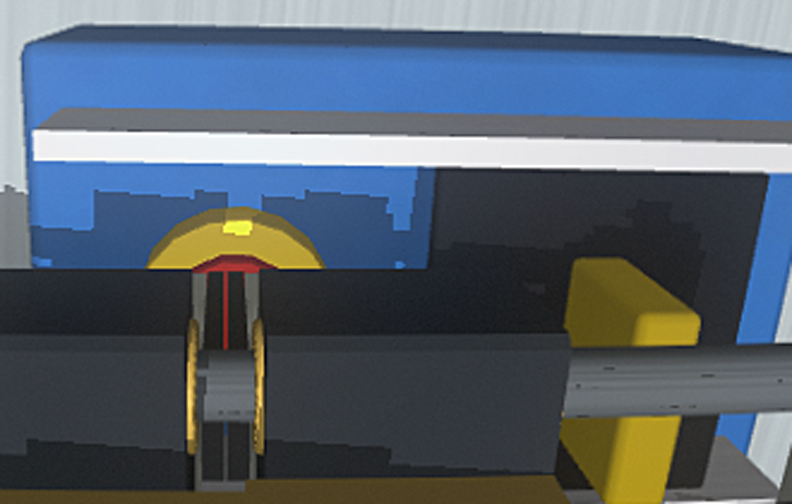

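jog_arm --motion '[[[0,0,-0.002,0,0,0,0.0],[0,0,-0.002,0,0,0,0.0]]]'

```text
t: 8.15
eef_pos: [0.6172, -0.332, 0.1012]
ee_rot: [-3.134, -0.01, -1.491]
force: [-0.1, 0.4, 3.4]
width: 0.0004
```

jog_arm --motion '[[[0,0,-0.001,0,0,0,0.0],[0,0,-0.001,0,0,0,0.0]]]'

```text
t: 8.35
eef_pos: [0.6172, -0.332, 0.1023]
ee_rot: [-3.134, -0.01, -1.491]
force: [0.2, 0.2, 2.6]
width: 0.0004
```

jog_arm --motion '[[[0,0,-0.001,0,0,0,0.0],[0,0,-0.001,0,0,0,0.0]]]'

```text
t: 8.55
eef_pos: [0.6172, -0.332, 0.1032]
ee_rot: [-3.134, -0.009, -1.492]
force: [0.7, 0.9, 2.7]
width: 0.0005
```

jog_arm --motion '[[[0,0,-0.002,0,0,0,0.0],[0,0,-0.002,0,0,0,0.0]]]'

```text
t: 8.75
eef_pos: [0.6171, -0.332, 0.105]
ee_rot: [-3.135, -0.009, -1.492]
force: [0.0, -0.5, -0.5]
width: 0.0003
```

jog_arm --motion '[[[0,0,-0.002,0,0,0,0.0],[0,0,-0.002,0,0,0,0.0]]]'

```text
t: 8.95
eef_pos: [0.617, -0.332, 0.1071]
ee_rot: [-3.135, -0.009, -1.492]
force: [1.2, 0.2, -0.8]
width: 0.0003
```

Force followed the button's spring, with contact lost near TCP z 0.104 and the stroke's end at 0.098, so the button was fully pressed. Next I regrasp the fin.

```bash
python3 -c "
from h import *
mv([0.541,-0.336,0.160],down(-85.6))
mv([0.541,-0.336,0.113],down(-85.6))"
```

```text
shift [-0.0015  0.0758 -0.0535] turn [-0.39 -0.53  0.14]
shift [-0.002   0.0761 -0.0065] turn [-0.39 -0.53  0.14]
```

jog_arm --motion '[[[0,0,-0.03,0,0,0,0.0],[0,0,-0.055,-0.4,-0.5,0,0.04],[-0.001,0.04,-0.055,-0.4,-0.5,0,0.05],[-0.002,0.076,-0.055,-0.4,-0.5,0,0.05],[-0.002,0.076,-0.055,-0.4,-0.5,0,0.05],[-0.002,0.076,-0.055,-0.4,-0.5,0,0.05]]]'

```text
t: 9.55
eef_pos: [0.5402, -0.3358, 0.1622]
ee_rot: [-3.141, -0.001, -1.492]
force: [0.4, -0.1, -0.2]
width: 0.0346
```

jog_arm --motion '[[[0,0,0.015,0,0,0,0.05],[0,0,0.03,0,0,0,0.05],[0,0,0.042,0,0,0,0.05],[0,0,0.047,0,0,0,0.05],[0,0,0.047,0,0,0,0.05]]]'

```text
t: 10.05
eef_pos: [0.5402, -0.3356, 0.1141]
ee_rot: [3.14, -0.0, -1.492]
force: [0.3, 0.2, -0.6]
width: 0.0499
```

jog_arm --motion '[[[0,0,0,0,0,0,0.0],[0,0,0,0,0,0,0.0],[0,0,0,0,0,0,0.0],[0,0,0,0,0,0,0.0],[0,0,0,0,0,0,0.0],[0,0,0,0,0,0,0.0],[0,0,0,0,0,0,0.0]]]' --newtons 15

```text
t: 10.75
eef_pos: [0.5403, -0.3357, 0.1143]
ee_rot: [3.141, -0.0, -1.492]
force: [0.2, 0.8, 2.9]
width: 0.0116
```

jog_arm --motion '[[[0,-0.012,0,0,0,0,0.0],[0,-0.025,0,0,0,0,0.0],[0,-0.038,0,0,0,0,0.0],[0,-0.05,0,0,0,0,0.0],[0,-0.062,0,0,0,0,0.0],[0,-0.071,0,0,0,0,0.0],[0,-0.073,0,0,0,0,0.0],[0,-0.073,0,0,0,0,0.0]]]'

```text
t: 11.55
eef_pos: [0.6151, -0.3306, 0.1144]
ee_rot: [-3.141, -0.002, -1.492]
force: [2.6, -5.4, -0.8]
width: 0.0121
```

jog_arm --motion '[[[0,-0.003,0,0,0,0,0.0],[0,-0.003,0,0,0,0,0.0]]]'

```text
t: 11.75
eef_pos: [0.6155, -0.3307, 0.1143]
ee_rot: [3.135, -0.001, -1.492]
force: [-12.9, -2.1, 8.5]
width: 0.0122
```

jog_arm --motion '[[[0,0.002,0,0,0,0,0.05],[0,0.001,0,0,0,0,0.05],[0,0.001,0,0,0,0,0.05],[0,0.001,-0.0,0,0,0,0.05],[0,0.001,-0.04,0,0,0,0.05],[0,0.001,-0.08,0,0,0,0.05],[0,0.001,-0.13,0,0,0,0.06],[0,0,-0.18,0,0,0,0.0876]]]'

```text
t: 12.55
eef_pos: [0.6165, -0.3301, 0.296]
ee_rot: [3.135, -0.001, -1.491]
force: [1.7, -0.2, -0.4]
width: 0.0612
```

```bash
cat >> h.py <<'E'
psi=np.radians(180+3.8)
ux=np.array([np.cos(psi),np.sin(psi),0]);uy=np.array([-np.sin(psi),np.cos(psi),0]);uz=np.array([0,0,1.])
a35=np.radians(35);n=-np.sin(a35)*ux+np.cos(a35)*uz; cx=np.cos(a35)*ux+np.sin(a35)*uz
RT=Ro.from_matrix(np.stack([-cx,uy,-n],1))
E
python3 snap.py wrist w7
python3 -c "
from h import *
mv([0.70,-0.17,0.31],RT)"
```

```text
12.55 [ 0.61653875 -0.33006803  0.29598854] [ 1.79629536e+02 -4.17937207e-02 -8.54495014e+01] [ 1.67977578 -0.24262814 -0.40712621] 0.06121823872523619 [-0.21235534  0.37966392  0.1489167   0.00262452 -1.34603257  0.29118157]
shift [-0.155  -0.0935 -0.004 ] turn [-27.04 -28.12 -86.26]
```

View pics/w7.png

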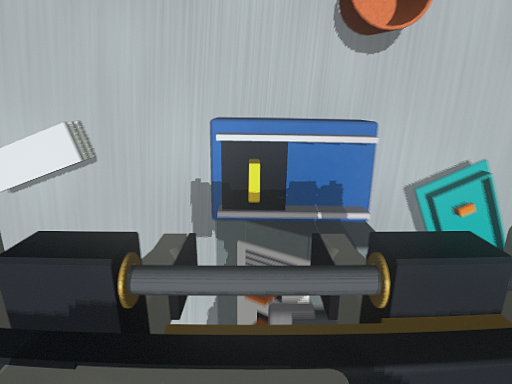

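The shutter is shut, with the fin at (254,180). Now I turn to the tilted pose in front of the lamp.

jog_arm --motion '[[[0,-0.04,-0.03,-2.2,-2.3,-7,0.0876],[0,-0.08,-0.03,-4.5,-4.6,-14,0.0876],[-0.03,-0.12,-0.03,-6.7,-7,-21,0.0876],[-0.06,-0.12,-0.03,-9,-9.3,-28,0.0876],[-0.09,-0.12,-0.03,-11,-11.6,-35,0.0876],[-0.12,-0.12,-0.03,-13.5,-14,-42,0.0876],[-0.155,-0.12,-0.03,-15.5,-16.3,-50,0.0876],[-0.155,-0.12,-0.03,-18,-18.7,-57,0.0876]]]'

```text
t: 13.4
eef_pos: [0.727, -0.1631, 0.337]
ee_rot: [3.021, 0.411, -0.495]
force: [0.6, -1.5, -0.0]
width: 0.0875
```

```bash
python3 -c "
from h import *
print(arm.get_state()['q'])
mv([0.71,-0.17,0.29],RT)"
```

```text
[-1.79404170e-03  7.46261991e-01  8.29195428e-01 -9.36275513e-02
 -2.07181161e+00  1.07483077e+00]
shift [0.0081 0.0083 0.0491] turn [ -9.02  -9.41 -28.67]
```

jog_arm --motion '[[[0,0,0.01,-2.2,-2.3,-7,0.0876],[0,0,0.02,-4.5,-4.7,-14,0.0876],[0.004,0.004,0.03,-6.7,-7,-21,0.0876],[0.008,0.008,0.04,-9,-9.4,-28.7,0.0876],[0.008,0.008,0.049,-9,-9.4,-28.7,0.0876],[0.008,0.008,0.049,-9,-9.4,-28.7,0.0876],[0.008,0.008,0.049,-9,-9.4,-28.7,0.0876]]]'

```text
t: 14.1
eef_pos: [0.7104, -0.1695, 0.2904]
ee_rot: [3.142, 0.61, 0.066]
force: [-0.4, 0.3, 0.5]
width: 0.0873
```

```bash
python3 snap.py wrist w8;  python3 -c "
from h import *
print(arm.get_state()['q'])
G=[.593,-.172,.099]
mv(np.array(G),RT)"
```

```text
14.1 [ 0.71035689 -0.16953641  0.29039295] [179.99953415  34.95451014   3.80042292] [-0.35108442  0.32506262  0.46798243] 0.08727797623775432 [ 0.03926547  0.83014701  0.77397957  0.01823756 -2.12445363  1.60257041]
[ 0.03897718  0.82951482  0.774541    0.01832792 -2.12454879  1.60259277]
shift [ 0.0136 -0.0055  0.2246] turn [-0.   -0.11 -0.02]
```

View pics/w8.png

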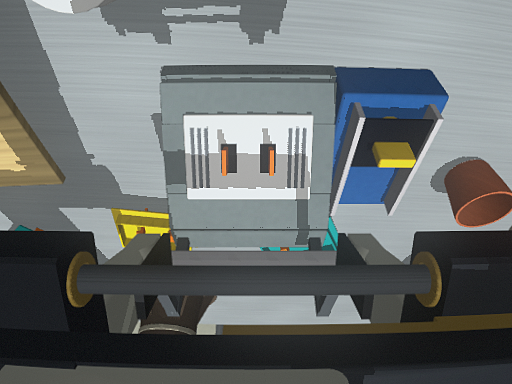

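The cover is in full view, its plate spanning about (186,115) to (312,199) and the tabs at (229,160) and (268,160). I'll measure it on the sloped plane.

```bash
cat > m8.py <<'E'
from h import *
import pickle,sys
t=sys.argv[1]
st=pickle.load(open(f'pics/{t}.pkl','rb'));W=Rt('wrist',st)
def onp(uv,p0):
    o,d=ray(W,uv); return o+d*(n@(p0-o))/(n@d)
im=cv2.imread(f'pics/{t}.png');h=cv2.cvtColor(im,cv2.COLOR_BGR2HSV)
m=((h[:,:,1]<30)&(h[:,:,2]>225)).astype('u1');m[:100]=0;m[215:]=0;m[:,:150]=0;m[:,340:]=0
ys,xs=np.nonzero(m);print(xs.min(),xs.max(),ys.min(),ys.max())
C=np.array([(186,115),(312.5,115.5),(313,199),(187,199)],float)
seat=np.array([.581,-.173,.082])
for off in (.005,.009,.013):
    P=np.array([onp(c,seat+off*n) for c in C])
    print(off,'widths',np.linalg.norm(P[0]-P[1]),np.linalg.norm(P[3]-P[2]),'h',np.linalg.norm(P[0]-P[3]),np.linalg.norm(P[1]-P[2]),'centre',P.mean(0),'yaw',np.degrees(np.arctan2(*(P[1]-P[0])[[0,1]])))
    print('G',P.mean(0)+.016*n); 
g=P=np.array([onp(c,seat+.005*n) for c in C]).mean(0)+.016*n
mv(g,RT,st)
o=cv2.inRange(h,(5,150,100),(18,255,255));o[:130]=0;o[190:]=0
for c in cv2.findContours(o,0,2)[0]:
    if cv2.contourArea(c)>20: print(cv2.boundingRect(c))
cv2.imwrite('pics/c8.png',cv2.resize(im[90:260,150:350],None,fx=4,fy=3.5,interpolation=2))
E
python3 m8.py w8
```

```text
184 312 116 198
0.005 widths 0.14188253744160098 0.15094101782036215 h 0.09812387643402047 0.0975703304240644 centre [ 0.58449067 -0.1746929   0.08574362] yaw 176.44975182382305
G [ 0.59364771 -0.17408469  0.09885005]
0.009 widths 0.14036835400792771 0.1493301614544796 h 0.09707668943819057 0.09652905092194845 centre [ 0.58729828 -0.17455432  0.08865869] yaw 176.44975182382305
G [ 0.59645533 -0.17394611  0.10176512]
0.013 widths 0.13885417057425445 0.14771930508859704 h 0.09602950244236062 0.09548777141983247 centre [ 0.5901059  -0.17441574  0.09157376] yaw 176.44975182382305
G [ 0.59926295 -0.17380753  0.1046802 ]
shift [ 0.014  -0.0032  0.2239] turn [ 0.   -0.05  0.  ]
(269, 150, 5, 26)
(222, 150, 5, 26)
```

View pics/c8.png

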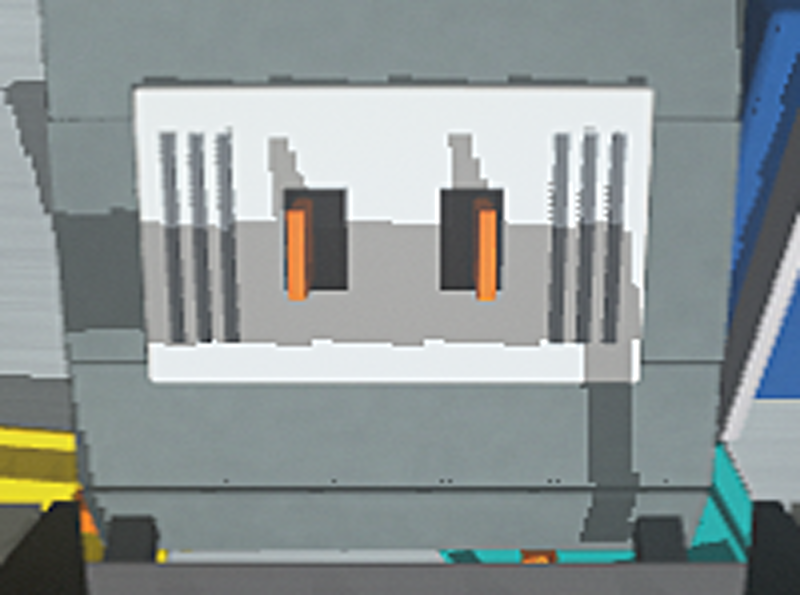

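```bash
sed -i 's/^C=.*/C=np.array([(183.4,115),(313.1,115),(310.,199),(187.4,199)],float)/' m8.py; cat >> m8.py <<'E'
print('tabs')
for off in (.037,.033,.041):
    A=[onp((u,v),seat+off*n) for u,v in [(222,150),(222,175.5),(273.7,150),(273.7,175.5)]]
    T=np.mean(A,0);print(off,np.linalg.norm(A[0]-A[2]),np.linalg.norm(A[0]-A[1]),T-.016*n); mv(T-.016*n,RT,st)
E
python3 m8.py w8
```

```text
184 312 116 198
0.005 widths 0.1454689732503056 0.14684918261332783 h 0.09806826803055775 0.09799359727217136 centre [ 0.58452009 -0.1733356   0.08566007] yaw 176.27360824105443
G [ 0.59367714 -0.17272739  0.0987665 ]
0.009 widths 0.14391651504522365 0.1452819946875193 h 0.0970216744927023 0.09694780062748816 centre [ 0.58732739 -0.1732115   0.08857604] yaw 176.2736082410544
G [ 0.59648444 -0.17260329  0.10168247]
0.013 widths 0.14236405684014153 0.1437148067617107 h 0.095975080954847 0.0959020039828048 centre [ 0.5901347  -0.17308741  0.091492  ] yaw 176.27360824105443
G [ 0.59929174 -0.1724792   0.10459844]
shift [ 0.0142 -0.0046  0.2239] turn [ 0.   -0.05  0.  ]
(269, 150, 5, 26)
(222, 150, 5, 26)
tabs
0.037 0.05429259184663947 0.027350196881579483 [ 0.5937315  -0.17256457  0.09872097]
shift [ 0.0143 -0.0047  0.2239] turn [ 0.   -0.05  0.  ]
0.033 0.054926093675410896 0.02766932697193661 [ 0.59087647 -0.17268416  0.09583814]
shift [ 0.0136 -0.0048  0.2279] turn [ 0.   -0.05  0.  ]
0.041 0.05365909001786802 0.027031066791222306 [ 0.59658652 -0.17244499  0.1016038 ]
shift [ 0.015  -0.0046  0.2199] turn [ 0.   -0.05  0.  ]
```

jog_arm --motion '[[[0.014,-0.005,0.04,0,0,0,0.0876],[0.014,-0.005,0.08,0,0,0,0.0876],[0.014,-0.005,0.12,0,0,0,0.0876],[0.014,-0.005,0.15,0,0,0,0.0876],[0.014,-0.005,0.165,0,0,0,0.0876],[0.014,-0.005,0.17,0,0,0,0.0876],[0.014,-0.005,0.17,0,0,0,0.0876]]]'

```text
t: 14.85
eef_pos: [0.6249, -0.1707, 0.1445]
ee_rot: [3.141, 0.608, 0.065]
force: [-0.3, -0.0, 0.8]
width: 0.0876
```

```bash
python3 snap.py wrist w9;python3 snap.py scene c9;  python3 -c "
from h import *
print(arm.get_state()['q'])
G=np.array([.5937,-.1726,.0987])
mv(G+.012*n,RT)
a=cv2.imread('pics/c9.png')[130:310,140:340]; cv2.imwrite('pics/c9c.png',cv2.resize(a,None,fx=3.3,fy=3.3,interpolation=2))"
```

```text
14.85 [ 0.62494529 -0.17071502  0.1444802 ] [179.96810044  34.81117506   3.74899154] [-0.34393107 -0.022696    0.76583443] 0.08760448873880532 [ 0.04192306  0.73935821  0.27182899  0.01411447 -1.71068269  1.59206768]
14.9 [ 0.62550253 -0.17068989  0.14483255] [179.95400696  34.76182994   3.75533089] [ 0.13611343 -1.22178258  0.86645042] 0.08767565701089312 [ 0.04205129  0.73938392  0.27305804  0.01433659 -1.71101986  1.59210061]
[ 0.04209821  0.73943874  0.27344413  0.01436178 -1.71099464  1.59211386]
shift [ 0.     -0.0002  0.0442] turn [ 0.02 -0.26 -0.03]
```

View pics/w9.png

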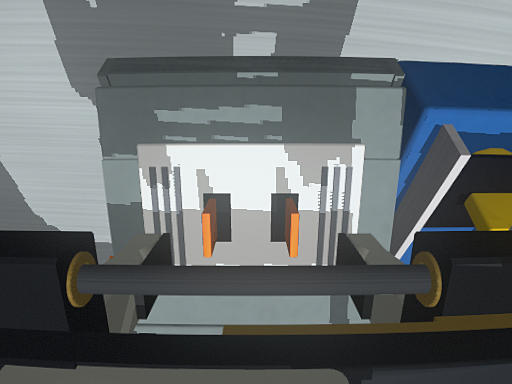

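View pics/c9c.png

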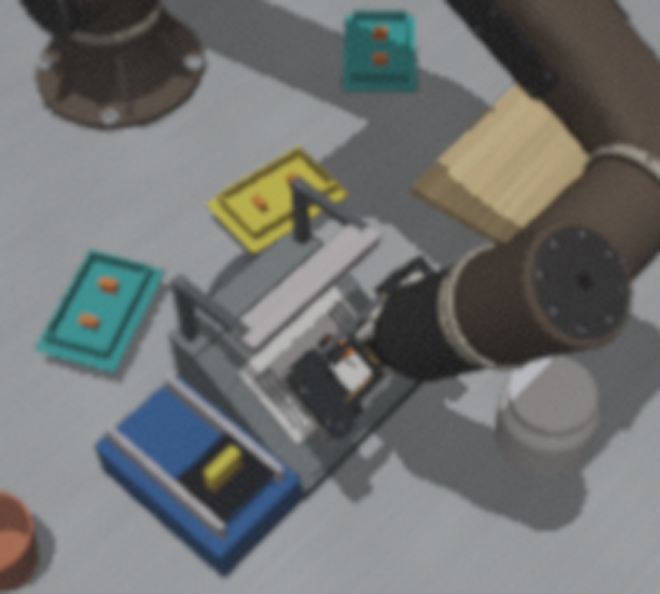

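jog_arm --motion '[[[0,-0.001,0.015,0,-0.2,0,0.0876],[0,-0.001,0.028,0,-0.2,0,0.0876],[0,-0.001,0.037,0,-0.2,0,0.0876],[0,-0.001,0.042,0,-0.2,0,0.0876],[0,-0.001,0.042,0,-0.2,0,0.0876]]]'

```text
t: 15.45
eef_pos: [0.6018, -0.1713, 0.1103]
ee_rot: [3.141, 0.61, 0.066]
force: [-0.0, -0.1, 0.4]
width: 0.0874
```

```bash
python3 snap.py wrist w10;  python3 -c "
from h import *
G=np.array([.5937,-.1726,.0987])
mv(G+.012*n,RT)"
```

```text
15.45 [ 0.60177993 -0.17129347  0.11033509] [179.94899841  34.95220794   3.75602639] [-0.03112848 -0.12980408  0.3660617 ] 0.08741615200204943 [ 0.04261702  0.73436425  0.17636729  0.01404915 -1.62268509  1.59032703]
shift [-0.0001  0.0007  0.0027] turn [ 0.04 -0.08 -0.03]
```

View pics/w10.png

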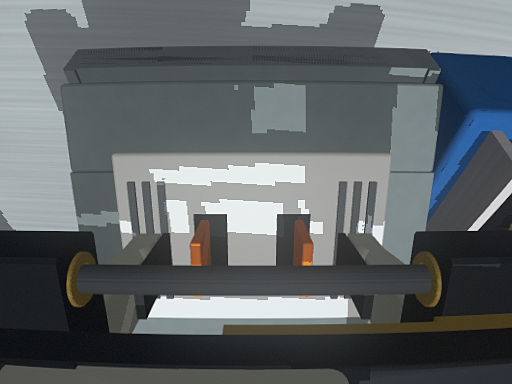

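The tabs are centred between the fingers, at columns 191 and 313. Squeezing now.

jog_arm --motion '[[[0,0,0.001,0,0,0,0.03],[0,0,0.001,0,0,0,0.03],[0,0,0.001,0,0,0,0.03],[0,0,0.001,0,0,0,0.03],[0,0,0.001,0,0,0,0.03],[0,0,0.001,0,0,0,0.03],[0,0,0.001,0,0,0,0.03],[0,0,0.001,0,0,0,0.03]]]' --newtons 35

```text
t: 16.3
eef_pos: [0.6018, -0.1713, 0.1102]
ee_rot: [3.14, 0.609, 0.066]
force: [1.4, 1.1, 2.4]
width: 0.0386
```

jog_arm --motion '[[[0,0,0,0,0,0,0.03],[0,0,0,0,0,0,0.03],[0,0,0,0,0,0,0.03]]]'

```text
t: 16.6
eef_pos: [0.6019, -0.1714, 0.1103]
ee_rot: [3.14, 0.609, 0.066]
force: [1.5, 0.8, 1.4]
width: 0.0388
```

jog_arm --motion '[[[0,0,-0.004,0,0,0,0.03],[0,0,-0.008,0,0,0,0.03],[0,0,-0.012,0,0,0,0.03],[0,0,-0.018,0,0,0,0.03],[0,0,-0.025,0,0,0,0.03],[0,0,-0.032,0,0,0,0.03]]]'

```text
t: 17.2
eef_pos: [0.6206, -0.1701, 0.1371]
ee_rot: [3.14, 0.608, 0.066]
force: [-0.3, 0.3, -1.4]
width: 0.0388
```

jog_arm --motion '[[[0,0,-0.015,0,0,0,0.03],[0,0,-0.03,0,0,0,0.03],[0,0,-0.045,0,0,0,0.03],[0,0,-0.06,0,0,0,0.03],[0,0,-0.08,0,0,0,0.03],[0,0,-0.1,0,0,0,0.03],[0,0,-0.115,0,0,0,0.03],[0,0,-0.12,0,0,0,0.03]]]'

```text
t: 18.0
eef_pos: [0.6902, -0.1654, 0.2369]
ee_rot: [3.14, 0.606, 0.066]
force: [0.3, -0.7, -2.5]
width: 0.0388
```

```bash
python3 snap.py wrist w11
```

```text
18.0 [ 0.69016703 -0.16541383  0.23694935] [179.88435633  34.71718307   3.75695848] [ 0.26970857 -0.66109675 -2.52829616] 0.038832222753122064 [ 0.04542437  0.7960068   0.594448    0.01467435 -1.97499931  1.59312927]
```

View pics/w11.png

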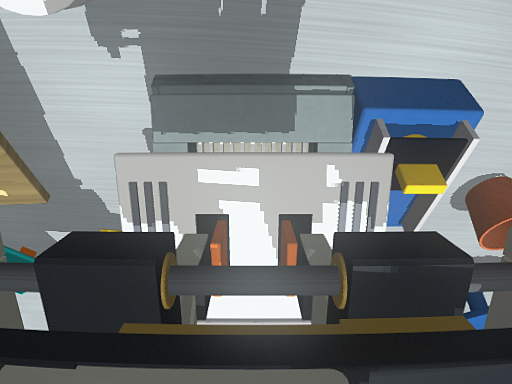

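```bash
python3 -c "
from h import *
import pickle
st=pickle.load(open('pics/w1.pkl','rb'));W=Rt('wrist',st)
C=[onz(W,p,.015) for p in [(123,106),(235,190),(340,62)]];print(np.round(C,4),(C[0]+C[2])/2, np.degrees(np.arctan2(*(C[0]-C[1])[[1,0]])),np.degrees(np.arctan2(*(C[2]-C[1])[[1,0]])))
mv([.69,-.12,.35],down(7)); mv([.53,.25,.35],down(7))"
```

```text
[[0.6111 0.375  0.015 ]
 [0.4162 0.3514 0.015 ]
 [0.4405 0.1239 0.015 ]] [0.52582405 0.2494926  0.015     ] 6.921208505111592 -83.90185427694631
shift [-0.0622 -0.0451 -0.0949] turn [-0.88 34.74 -3.11]
shift [-0.1734 -0.4249 -0.0185] turn [-0.88 34.74 -3.11]
```

jog_arm --motion '[[[-0.015,-0.01,-0.025,-0.2,6,-0.5,0.03],[-0.03,-0.02,-0.05,-0.4,12,-1,0.03],[-0.045,-0.03,-0.075,-0.5,18,-1.5,0.03],[-0.062,-0.045,-0.095,-0.7,24,-2,0.03],[-0.07,-0.09,-0.09,-0.8,30,-2.6,0.03],[-0.085,-0.14,-0.08,-0.9,34.7,-3.1,0.03],[-0.1,-0.19,-0.07,-0.9,34.7,-3.1,0.03],[-0.115,-0.24,-0.06,-0.9,34.7,-3.1,0.03]]]'

```text
t: 18.85
eef_pos: [0.6149, 0.0624, 0.3516]
ee_rot: [-3.142, 0.0, 0.122]
force: [1.0, -0.6, -2.7]
width: 0.0388
```

```bash
python3 -c "
from h import *
mv([.528,.249,.30],down(7))"
```

```text
shift [-0.0636 -0.1958  0.0516] turn [-0.    0.01 -0.03]
```

jog_arm --motion '[[[-0.015,-0.045,0.01,0,0,0,0.03],[-0.03,-0.09,0.02,0,0,0,0.03],[-0.045,-0.135,0.03,0,0,0,0.03],[-0.06,-0.175,0.04,0,0,0,0.03],[-0.064,-0.19,0.05,0,0,0,0.03],[-0.064,-0.196,0.05,0,0,0,0.03],[-0.064,-0.196,0.05,0,0,0,0.03]]]'

```text
t: 19.55
eef_pos: [0.5274, 0.2492, 0.3013]
ee_rot: [3.141, 0.001, 0.123]
force: [-0.6, 0.3, -1.7]
width: 0.0389
```

```bash
python3 snap.py wrist w12;python3 snap.py side s12
```

```text
19.55 [0.52741786 0.24917557 0.30130409] [1.79960187e+02 4.26031816e-02 7.02755650e+00] [-0.62180043  0.34165171 -1.70532321] 0.03888342008372435 [ 7.76467987e-01  1.79221442e-01 -1.12739154e-01  1.03677753e-04
 -1.27984859e+00  9.16952806e-01]
19.6 [0.52788322 0.24861299 0.30168566] [1.79975336e+02 1.04468268e-02 6.97360270e+00] [ 0.28194452 -0.74130089 -1.33157569] 0.03913049253852865 [ 7.75232609e-01  1.78972754e-01 -1.12245067e-01  2.41036275e-04
 -1.27998500e+00  9.17206925e-01]
```

View pics/w12.png

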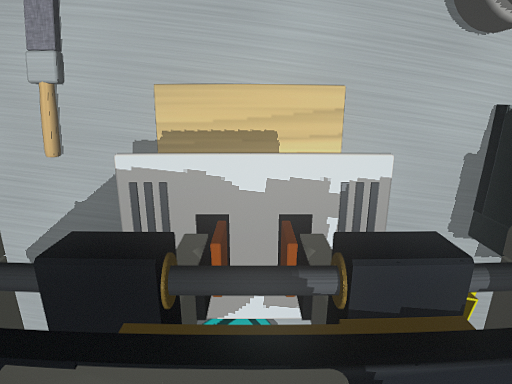

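View pics/s12.png

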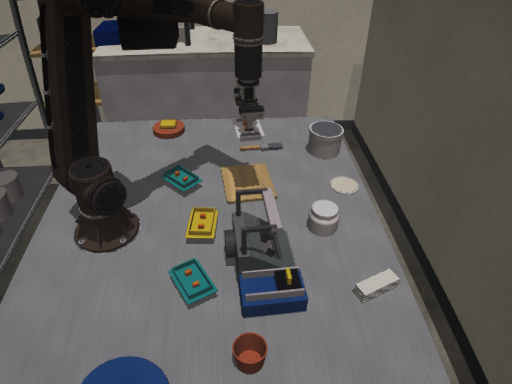

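The board sits square and centred under the cover, at columns 154 to 345. Lowering.

jog_arm --motion '[[[0,0,0.04,0,0,0,0.03],[0,0,0.08,0,0,0,0.03],[0,0,0.12,0,0,0,0.03],[0,0,0.16,0,0,0,0.03],[0,0,0.185,0,0,0,0.03],[0,0,0.2,0,0,0,0.03],[0,0,0.208,0,0,0,0.03],[0,0,0.21,0,0,0,0.03]]]'

```text
t: 20.45
eef_pos: [0.5286, 0.2472, 0.0914]
ee_rot: [3.141, 0.0, 0.12]
force: [-0.7, 0.3, -1.0]
width: 0.0391
```

jog_arm --motion '[[[0,0,0.003,0,0,0,0.03],[0,0,0.006,0,0,0,0.03],[0,0,0.009,0,0,0,0.03],[0,0,0.012,0,0,0,0.03],[0,0,0.014,0,0,0,0.03],[0,0,0.016,0,0,0,0.03]]]'

```text
t: 21.05
eef_pos: [0.5286, 0.2473, 0.0754]
ee_rot: [3.141, 0.0, 0.12]
force: [0.3, -0.2, -1.6]
width: 0.0389
```

jog_arm --motion '[[[0,0,0.001,0,0,0,0.03],[0,0,0.002,0,0,0,0.03],[0,0,0.003,0,0,0,0.03]]]'

```text
t: 21.35
eef_pos: [0.5286, 0.2474, 0.0723]
ee_rot: [3.141, 0.0, 0.12]
force: [-0.3, -1.2, -2.1]
width: 0.0386
```

jog_arm --motion '[[[0,0,0.001,0,0,0,0.03],[0,0,0.002,0,0,0,0.03],[0,0,0.002,0,0,0,0.03]]]'

```text
t: 21.65
eef_pos: [0.5286, 0.2473, 0.0702]
ee_rot: [3.141, 0.0, 0.12]
force: [-0.8, -0.5, -1.4]
width: 0.0386
```

jog_arm --motion '[[[0,0,0.001,0,0,0,0.03],[0,0,0.002,0,0,0,0.03],[0,0,0.002,0,0,0,0.03]]]'

```text
t: 21.95
eef_pos: [0.5287, 0.2474, 0.0697]
ee_rot: [3.141, -0.0, 0.12]
force: [-4.1, -1.2, 11.2]
width: 0.0388
```

jog_arm --motion '[[[0,0,0.001,0,0,0,0.03],[0,0,0.0015,0,0,0,0.03],[0,0,0.0015,0,0,0,0.03]]]'

```text
t: 22.25
eef_pos: [0.5287, 0.2474, 0.0697]
ee_rot: [3.141, -0.001, 0.121]
force: [-5.7, -1.9, 12.1]
width: 0.039
```

Firm contact at TCP z 0.0697. I relax the downward force, then open.

jog_arm --motion '[[[0,0,0,0,0,0,0.03],[0,0,0,0,0,0,0.03],[0,0,0,0,0,0,0.05],[0,0,0,0,0,0,0.065],[0,0,0,0,0,0,0.08],[0,0,0,0,0,0,0.08],[0,0,0,0,0,0,0.08],[0,0,0,0,0,0,0.08]]]'

```text
t: 23.05
eef_pos: [0.5288, 0.2474, 0.0698]
ee_rot: [3.141, -0.001, 0.121]
force: [-0.3, 0.0, -0.7]
width: 0.0782
```

jog_arm --motion '[[[0,0,0,0,0,0,0.08],[0,0,0,0,0,0,0.08],[0,0,-0.02,0,0,0,0.08],[0,0,-0.05,0,0,0,0.08],[0,0,-0.1,0,0,0,0.08],[0,0,-0.15,0,0,0,0.08],[0,0,-0.19,0,0,0,0.08],[-0.05,0,-0.2,0,0,0,0.08]]]'

```text
t: 23.85
eef_pos: [0.4845, 0.2439, 0.2743]
ee_rot: [-3.139, -0.009, 0.12]
force: [-1.8, 1.6, -0.2]
width: 0.0801
```

```bash
python3 snap.py wrist w13;python3 snap.py side s13;python3 snap.py scene c13; python3 -c "
import cv2
a=cv2.imread('pics/s13.png')[140:320,190:350];b=cv2.imread('pics/c13.png')[130:310,150:340]
cv2.imwrite('pics/x13.png',cv2.resize(cv2.hconcat([a,b]),None,fx=2.2,fy=2.2,interpolation=2))"
```

```text
23.85 [0.48445441 0.24388736 0.27426717] [-179.85617387   -0.50662938    6.86400209] [-1.79277358  1.634301   -0.19931047] 0.08009933532628807 [ 0.8305414   0.11820733 -0.24949795  0.00415662 -1.19475485  0.85855509]
23.9 [0.47603722 0.24076237 0.2737941 ] [-179.78498972   -0.25677933    6.8010837 ] [-10.50488977  -4.11365941  -2.80004241] 0.0802861762829649 [ 8.36108420e-01  1.05417336e-01 -2.63678784e-01  1.27558611e-04
 -1.19585613e+00  8.53351251e-01]
23.95 [0.47738312 0.24117232 0.27253671] [-179.83116866   -0.22948825    6.94631333] [ 1.09557381 -0.17733542  0.21022679] 0.07998676631468306 [ 8.34854436e-01  1.09029363e-01 -2.62556695e-01  4.23782567e-04
 -1.19425348e+00  8.57028979e-01]
```

View pics/w13.png

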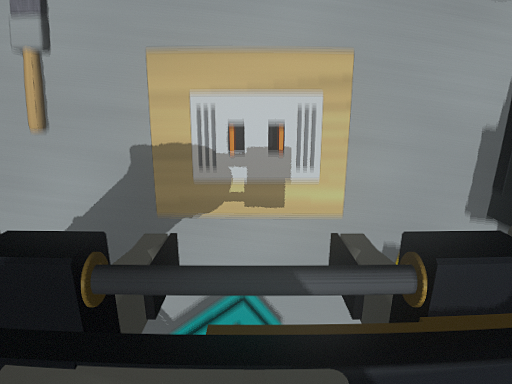

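View pics/x13.png

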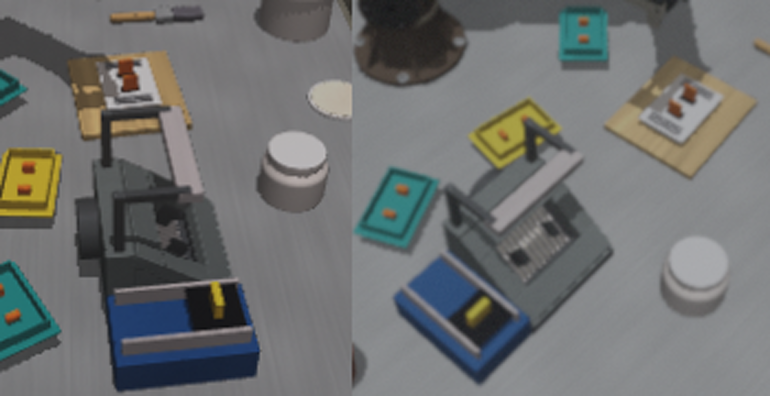

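```bash
python3 -c "
from h import *
a=cv2.imread('pics/c13.png').astype(int);b=cv2.imread('pics/scene0.png').astype(int)
S=Rt('scene')
h=cv2.cvtColor(a.astype('u1'),40);y=cv2.inRange(h,(20,120,100),(35,255,255));y[:260]=0
M=cv2.moments(y);print('fin',onz(S,(M['m10']/M['m00'],M['m01']/M['m00']),.106))
for nme,(x0,y0,x1,y1) in dict(tub=(288,235,325,270),pot=(120,275,155,310),brush=(330,145,375,175)).items(): print(nme,abs(a-b)[y0:y1,x0:x1].mean())
print(arm.job_done())"
```

```text
fin [ 0.61559587 -0.32885757  0.106     ]
tub 3.0576576576576575
pot 2.531156462585034
brush 2.82320987654321
the job is handed in; nothing more can be done
None
```

The job is handed in at about 24 s of the 72 s allowed. Every step was done in order, though no verdict is reported.

- **Shutter opened:** I gripped the fin and slid it to its end stop, which showed as a force rise.
- **Stop button:** It was pressed until the force reached about 13 N at the end of its travel. The release force followed the spring over roughly 6 mm. The contact heights read about 4 mm above nominal, so I judged the stroke by force and travel, not absolute height.
- **Shutter shut:** It was slid back 75 mm to its other stop. The last picture puts the fin at x 0.6156, matching the 0.6155 read at that stop.
- **Cover off:** Both tabs were squeezed until the fingers were 39 mm apart, where about 40 mm means both tabs are at their stops. The cover then came straight off along the slope's normal.
- **Cover on the board:** It was set down until firm contact (about 12 N), then let go. The last pictures show it centred with margin all round, tabs up and looking flat; I judged flatness by eye and did not measure the tilt.
- **Bystanders:** The tub, pot and brush look unmoved when the first and last scene pictures are compared.
- **Robot:** The open gripper stands about 0.2 m above the board and touches nothing. One reading of about 11 N came as the last fast upward move stopped, and the next read about 1 N. I took it for the arm's own inertia.

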